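Third hand at the button bench: hold the horn comb blank against the sprung stop

ROBOT

A 6-joint arm with a two-finger parallel gripper is mounted at the origin on the work surface. World frame = base frame: x ahead of the robot, y to its left, z up, the work surface at z = 0. Lengths are in m, angles in rad, forces in N, time in s.
With the tool pointing down it reaches from about 0.35 to 0.775 m from the base axis. Payload 5.5 kg.
Tool frame: the origin (TCP) lies between the finger pads; the fingertips stand 11 mm ahead of it and the grasp point (between the pads) lies 8 mm behind it (tips_ahead is the distance from the TCP to the fingertips, in m); z points along the fingers, y is the line along which they close (so a half turn about z gives the same grasp; the last joint's range is limited). The gripper opens to 85 mm and grips with 20 to 120 N. Pads are 22 mm wide; open, the fingers measure 114 mm over their backs; the gripper's body (76 mm by 85 mm) begins 54 mm behind the grasp point. The pads swing forward as they close: fully open they stand 13 mm farther back than shut.
Start: joints at [1.208, 0.313, 0.046, 1.304, 0, 1.431], TCP at [0.127, 0.561, 0.208] pointing down, gripper open.
Joint ranges: [-2.76, 2.76], [-0.86, 1.69], [-1.03, 1.26], [-2.2, 2.34], [-1.47, 1.5], [-3.14, 3.14]. Speed limits (rad/s): [2.57, 2.57, 3.14, 3.14, 3.14, 3.14].

INTERFACE

Orientations are given as a unit quaternion [w, x, y, z].
In Python, from workcell import * gives the robot as it stands. The module is installed in compiled form; this text tells all that it offers.
- The arm moves only by the tool jog_arm, never from a script. Its argument "moves" is a list of rows, each an object with "fingers": the closure, from 0 (fully open) to 1 (shut); "slide": the shift along the tool's x, y, z in mm, a list of three; "angular": the turn, a rotation vector about the tool's x, y, z in degrees, a list of three. A call has 1 to 10 rows; each row is the pose to reach, as a shift and turn from the pose commanded when the call began, along the tool's axes at that moment; what a row does not reach only later rows make up. A row lasts 1/12 s, in which the tool goes at most 41.7 mm and 7.16 degrees, less where a joint would pass 70% of its speed; a pose out of reach is approached as far as the arm can. A call with a gripper value outside its range is refused whole. The fingers move at their own pace and stop on an object; "squeeze" is the grip in N (left out, the last holds). Time passes only in rows, so rows that repeat a pose let the fingers close. It gives the time, the measured TCP pose, the force, the opening and the grip force at its end, in the units of the state.
- get_state(): the state, without advancing time (a new reading comes with each control period).
- read_camera(name): name is "scene" or "top" or "wrist"; returns a dict with "color" (384x512x3 uint8, red, green, blue), "fovy" (degrees; the focal length in pixels is half the picture's height over the tangent of half this angle, whatever the lens; pixels are square), "cx", "cy" (the principal point, pixels), "world_from_camera" (4x4, takes a point from camera to world coordinates); the wrist camera has in their place "tool_from_camera" (4x4, takes a point from camera to tool coordinates, whose origin is the TCP and whose axes are the flange's). Camera axes: x right, y down, z forward; pixel columns grow to the right and rows downward; lengths in m; the calibration is good to about 2 mm. A picture is of the moment at which its call begins: read the wrist's pose just before it. There is no depth.
- hand_in(): hands the job in; it is judged then, once.
Trained networks look in a picture, given as the dict that the camera call returned (one of the last four; its "shot" number tells which), for a name from the list of things; names that differ only in an ending like _2 or _b are one class to them, and where a whole thing is asked for, a point or a joint stands for the part that bears it (a point fixed in the world has none). Each returns a list of dicts, best first, with "p" (0 to 1); they miss things now and then, are a little off and sometimes report something else, mostly with a low value. They report only what shows in the picture. A call takes as long as a camera call. They do not tell look-alikes from the thing itself.
- look_for(target, picture): "point" ([column, row] in pixels, amid what is visible of it).
- tip_of(target, picture): "point" ([column, row] in pixels: a listed point, or the origin of a listed thing).
The state is a dict: "clock": time; "joint_pos": joint angles; "qvel": joint speeds; "tau": joint torques, N m; "tcp_pos": TCP position; "orientation": TCP orientation; "wrist_force": force on the tool from outside, world axes, zero at the start; "ft_torque": the same for the moment, N m; "finger_gap": finger opening in m; "grip_force": force on a finger pad.
Only numpy, scipy, OpenCV 4.12 (cv2) and the standard library are available. Lean on these libraries where they do the work, as an engineer would, in place of code of your own. Each camera call takes 0.05 s, during which the arm holds its last target. There are 200 camera calls.

TASK

Pick up the brown horn comb blank from the oak flap, lay it flat and lengthwise along the middle of the narrow oak rail of the steel fixture, and push its end squarely against the brass sprung stop until the red pointer stands in the green band; be gentle, never driving the stop to the end of its travel. Keep pressing steadily with the pointer in the green for at least two seconds and finish like that, still holding the blank against the stop with the fingers so that it can be pinned: do not let go. Leave the paperweight, the ring gauge and the thimble where they are.

Things in the scene. Friction and masses are not known exactly. Their poses are not given: they have to be found in the camera images.
- blank_center (a point): The centre of the horn comb blank, half-way up (4 mm above its underside): a flat brown slab with dark streaks, 110 (its x) x 40 (its y) x 8 mm (its z), about 50 g, the two ends alike. It starts lying flat on the oak flap, its x within about 0.6 rad of the robot's x, with its neighbours (paperweight, ring gauge) at least 100 mm away from centre to centre.
- flap: Oak flap folded down on the bench from a low dark shelf, all one fixed piece. The flap is 240 (its x) x 420 (its y) mm and its top lies 30 mm above the bench; the origin lies on the bench under its centre. The shelf stands along its +x edge (x 120 to 210 mm), 85 mm high. Flap and fixture may change sides of the bench.
- fixture: Fixed steel base plate 260 x 120 mm, 18 mm high, with an upright oak rail along its x axis: 28 mm wide, top 42 mm above the bench, from x = -70 to 45 mm. Origin on the bench under the rail's middle line; +x points along the rail to the brass stop, whose face is at x = 50 mm at rest. The blank is wider than the rail and overhangs it by 6 mm each side.
- bed_mid (a point): Point on the rail's top, on its middle line, 42 mm above the fixture's origin; axes as the fixture's. In these axes a grey block 60 mm wide, 16 mm higher than the rail stands behind the stop (x 103 to 133 mm), and a grey scale block with a green band and red pointer beside it (x 55 to 105, y -58 to -34 mm, about as high as the rail, the pointer 12 mm higher).
- stop_face (a point): The middle of the face of the brass stop's pad that the blank's end presses on, 46 mm above the bench (the height of the middle of a blank lying on the rail); axes as the fixture's. The pad is 8 mm thick (along x), 60 mm wide, from 34 to 58 mm above the bench. The point moves with the pad.
- stop (a joint): Travel of the sprung stop in m along the fixture's +x: 0 at rest, 0.022 at the end of its travel. The spring pushes back with 0.8 N per mm. The red pointer is in the green band from 0.007 to 0.0155 (6 to 12 N).
- paperweight: Green glass dome paperweight, 64 mm across, 36 mm high, on the flap; origin under its centre. To be left alone.
- ring_gauge: Brass ring gauge, 52 mm across, 12 mm high, flat on the flap; origin under its centre. To be left alone.
- thimble: Bone thimble, 22 mm across, 23 mm high, standing on top of the low shelf; origin under its centre. To be left alone.
Things that resemble listed ones, but are neither listed nor needed, are in the scene too. There is more than one size of the part that bears blank_center; the job needs the smallest.

How it is judged:
On the way, in this order (a step that is already met when the one before it is completed fails the run):
1. the blank is picked up: its centre more than 55 mm above the bench (height (world z) of blank_center above 0.055 m), for 0.1 s.
2. the blank lies on the rail and is pressed on the stop with the pointer in the green band for 2 s (z of blank_center in the frame of fixture between 0.042 and 0.0505 m and y of blank_center in the frame of fixture between -0.007 and 0.007 m and angle between the x axis of blank_center and the x axis of fixture, either way round below 0.09 rad and angle between the z axis of blank_center and the z axis of fixture, either way round below 0.09 rad and value of joint stop between 0.007 and 0.0155 m and contact force between blank and stop between 5 and 14 N and contact force between the fingers and blank above 1 N), for 2 s.
At the end, for the whole second after the job is handed in: The blank lies flat along the rail (within about 4 mm of its resting height, 7 mm of the middle line and 5 degrees of straight and flat), the fingers hold it, and it presses on the brass stop with 5 to 14 N, the stop's travel between 7 and 15.5 mm, through the last second (all of step 2); the arm keeps its last pose, push and grip.
It fails at once if the stop is driven to the end of its travel (past 20.5 mm) (value of joint stop above 0.0205 m).
It fails at once if the paperweight is moved by more than 20 mm (distance of paperweight from where it was at the start of the episode above 0.02 m).
It fails at once if the ring gauge is moved by more than 20 mm (distance of ring_gauge from where it was at the start of the episode above 0.02 m).
It fails at once if the thimble is moved by more than 20 mm (distance of thimble from where it was at the start of the episode above 0.02 m).
It also fails if it takes over 48 s, if anything falls off the work surface, if the arm or the gripper's body presses on something with over 40 N, if the wrist force passes 120 N, or if a joint passes its speed limit or range.

## Working session

There is one attempt and no reset: what is moved stays moved. The work goes in short steps, Python scripts to look and compute and a tool call to move; the robot and the scene stay as the last step left them, time stands still between calls to the robot, and variables do not carry over. Pictures are saved under pics/ and viewed, at most 10 in all, crops included, and the job is handed in when it is done.

Besides the shell and the picture viewer there is one more tool, called after ">>>" by a JSON object that holds its "fn" and its "kwargs", one argument or row to a line. jog_arm: Moves the arm, as the interface text tells. Its arguments: {"type":"object","properties":{"moves":{"type":"array","items":{"type":"object","properties":{"fingers":{"type":"number"},"slide":{"type":"array","items":{"type":"number"}},"angular":{"type":"array","items":{"type":"number"}}}}},"squeeze":{"type":"number"}},"required":["moves"]}

```bash
mkdir -p pics
cat > h.py <<'E'
from workcell import *
import numpy as np, cv2
from scipy.spatial.transform import Rotation as R
def tool():
    s=get_state(); q=s["orientation"]; T=np.eye(4)
    T[:3,:3]=R.from_quat([q[1],q[2],q[3],q[0]]).as_matrix(); T[:3,3]=s["tcp_pos"]; return T
def shot(n):
    T=tool(); p=read_camera(n)
    p["W"]=T@np.array(p["tool_from_camera"]) if n=="wrist" else np.array(p["world_from_camera"]); return p
def f(p): return p["color"].shape[0]/2/np.tan(np.radians(p["fovy"])/2)
def onz(p,uv,z):
    d=p["W"][:3,:3]@np.array([(uv[0]-p["cx"])/f(p),(uv[1]-p["cy"])/f(p),1]); o=p["W"][:3,3]
    return o+d*(z-o[2])/d[2]
def px(p,X):
    c=np.linalg.inv(p["W"])@np.append(X,1); return c[:2]/c[2]*f(p)+[p["cx"],p["cy"]]
def save(p,name): cv2.imwrite("pics/"+name,cv2.cvtColor(p["color"],cv2.COLOR_RGB2BGR))
E
python3 - <<'E'
from h import *
np.set_printoptions(precision=4,suppress=True)
Z=dict(blank_center=.034,flap=0,fixture=0,bed_mid=.042,stop_face=.046,paperweight=.03,ring_gauge=.03,thimble=.085)
ps=[]
for n in ["scene","top"]:
    p=shot(n); ps.append(p["color"]); print(n,p["W"][:3,3],f(p))
    for k in Z:
        for r in tip_of(k,p)[:4]: print(k,round(r["p"],2),np.round(r["point"]),onz(p,r["point"],Z[k]))
cv2.imwrite("pics/top.png",cv2.cvtColor(cv2.resize(ps[1],(800,600)),cv2.COLOR_RGB2BGR))
cv2.imwrite("pics/scene.png",cv2.cvtColor(cv2.resize(ps[0],(800,600)),cv2.COLOR_RGB2BGR))
print(get_state())
E
```

```text
scene [1.31   0.1142 0.7104] 391.8176600672408
blank_center 0.93 [350. 214.] [0.5369 0.3076 0.034 ]
blank_center 0.83 [382. 168.] [0.321  0.4276 0.034 ]
blank_center 0.62 [324. 175.] [0.3708 0.2505 0.034 ]
blank_center 0.39 [153. 195.] [ 0.5035 -0.2193  0.034 ]
flap 0.67 [299. 228.] [0.5663 0.1781 0.    ]
flap 0.44 [162. 201.] [ 0.4855 -0.2046  0.    ]
fixture 0.61 [163. 201.] [ 0.4841 -0.2032  0.    ]
fixture 0.29 [303. 212.] [0.503  0.1902 0.    ]
bed_mid 0.8 [157. 187.] [ 0.4743 -0.216   0.042 ]
stop_face 0.74 [152. 197.] [ 0.5243 -0.2156  0.046 ]
paperweight 0.97 [303. 212.] [0.5356 0.1862 0.03  ]
paperweight 0.65 [254. 212.] [0.5452 0.058  0.03  ]
ring_gauge 0.46 [253. 212.] [0.5469 0.056  0.03  ]
thimble 0.54 [375. 251.] [0.713  0.3323 0.085 ]
top [0.2862 0.0423 1.2974] 448.47844464387913
blank_center 0.86 [144. 170.] [0.5214 0.3209 0.034 ]
blank_center 0.71 [ 98. 260.] [0.2672 0.4426 0.034 ]
blank_center 0.61 [169. 240.] [0.322 0.247 0.034]
flap 0.75 [189. 155.] [0.5726 0.1972 0.    ]
fixture 0.7 [326. 180.] [ 0.4962 -0.2045  0.    ]
bed_mid 0.71 [330. 184.] [ 0.4785 -0.2082  0.042 ]
stop_face 0.74 [329. 171.] [ 0.5158 -0.206   0.046 ]
paperweight 0.9 [190. 167.] [0.531  0.1896 0.03  ]
ring_gauge 0.72 [238. 159.] [0.5519 0.052  0.03  ]
thimble 0.62 [135.  97.] [0.7189 0.3416 0.085 ]
thimble 0.44 [191. 158.] [0.5456 0.1819 0.085 ]
{'clock': 0.9, 'joint_pos': array([ 1.2084,  0.3132,  0.0461,  1.3036, -0.    ,  1.4312]), 'qvel': array([-0.    ,  0.0016,  0.0007,  0.0001,  0.0007, -0.0009]), 'tau': array([ -0.0009, -48.0447,  29.8814,  -0.    ,  -0.0001,   0.    ]), 'tcp_pos': array([0.1271, 0.5608, 0.2078]), 'orientation': array([0.    , 0.1111, 0.9938, 0.    ]), 'wrist_force': array([-0.3022, -0.2458,  0.1855]), 'ft_torque': array([0.0095, 0.0223, 0.0255]), 'grip_force': 0.0, 'finger_gap': 0.08558095516700158}
```

View pics/top.png

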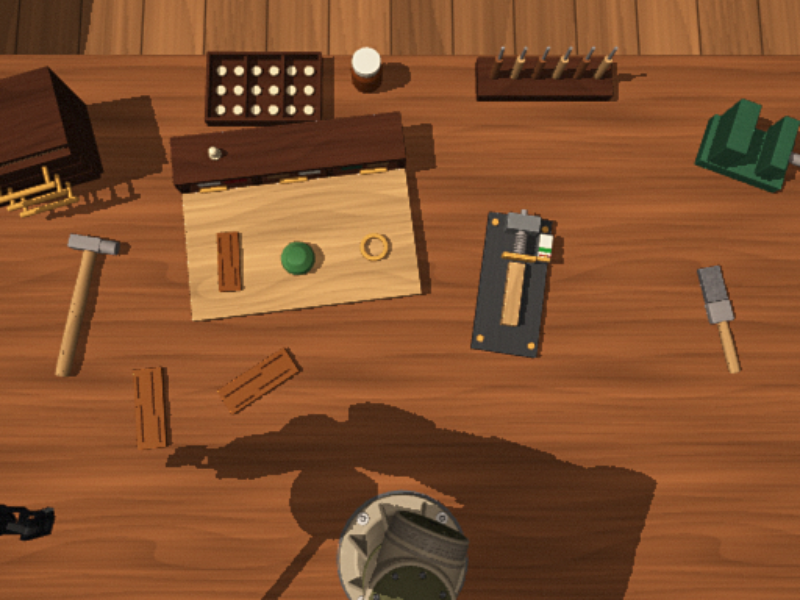

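View pics/scene.png

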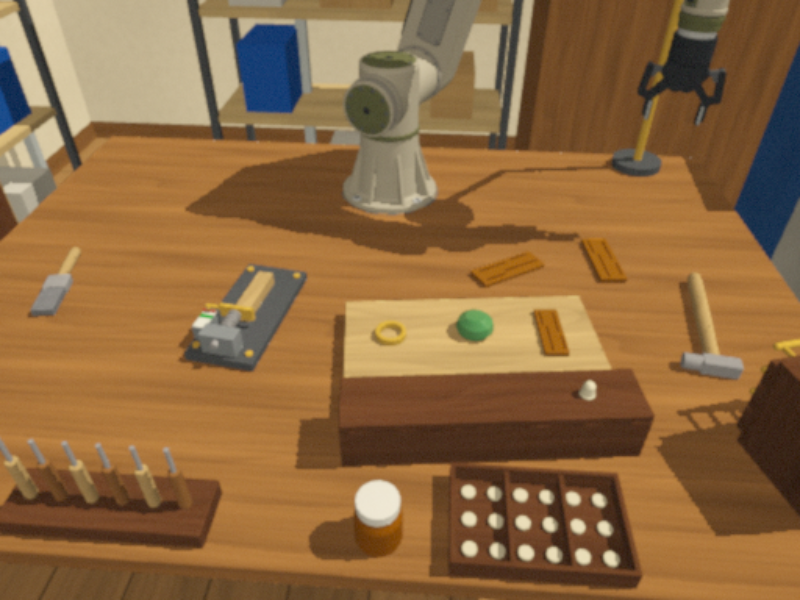

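The top view (800 px wide) shows the small blank on the flap at about (229,261). The two larger look-alikes are on the bench at (150,407) and (260,380). The rail is at (513,293), with the stop towards +x. Next I'll measure the yaw angles and the move to a spot above the blank.

```bash
cat >> h.py <<'E'
def rect(p,uv,z,lo,hi,win=60):
    h=cv2.cvtColor(p["color"],cv2.COLOR_RGB2HSV); m=cv2.inRange(h,np.array(lo),np.array(hi))
    k=np.zeros_like(m); u,v=map(int,uv); k[max(v-win,0):v+win,max(u-win,0):u+win]=255
    m=cv2.morphologyEx(m&k,cv2.MORPH_CLOSE,np.ones((5,5)))
    m=cv2.morphologyEx(m,cv2.MORPH_OPEN,np.ones((3,3)))
    cs=cv2.findContours(m,0,1)[0]; c=min(cs,key=lambda c:-cv2.pointPolygonTest(c,(float(u),float(v)),True))
    W=np.array([onz(p,q,z)[:2] for q in c[:,0,:].astype(float)],np.float32)
    (c0,wh,a)=cv2.minAreaRect(W); a=a if wh[0]>wh[1] else a+90
    return np.array(c0),sorted(wh),(a+90)%180-90
def move(target,yaw):
    """tool-frame slide (mm) and turn (deg) to TCP target, tool down, x axis at yaw (mod 180)"""
    T=tool(); x=np.array([np.cos(yaw),np.sin(yaw),0]); x*=np.sign(x@T[:3,0]); z=np.array([0,0,-1.])
    D=np.c_[x,np.cross(z,x),z]; 
    print("slide",np.round(T[:3,:3].T@(np.array(target)-T[:3,3])*1000,1),"ang",np.round(np.degrees(R.from_matrix(T[:3,:3].T@D).as_rotvec()),2))
E
python3 - <<'E'
from h import *
p=shot("top")
for u,v in [(144,170),(328,195),(330,184)]: print(cv2.cvtColor(p["color"],cv2.COLOR_RGB2HSV)[v-2:v+3,u].tolist())
b=rect(p,(147,167),.038,(0,130,60),(14,255,200),25); print(b)
print(rect(p,(328,188),.042,(8,50,120),(25,170,255),30))
move([.52,.32,.21],np.radians(b[2]))
E
```

```text
[[12, 198, 151], [12, 198, 153], [12, 195, 152], [12, 194, 151], [12, 198, 151]]
[[16, 142, 199], [16, 141, 199], [16, 142, 197], [16, 142, 199], [16, 142, 197]]
[[16, 140, 201], [16, 142, 198], [16, 142, 198], [16, 141, 201], [16, 139, 204]]
(array([0.52889007, 0.31266004]), [0.045426227152347565, 0.1110249012708664], 1.8675562143325806)
(array([ 0.4772962 , -0.20241942]), [0.03576185926795006, 0.13273751735687256], -4.611167907714844)
slide [-436.4 -148.    -2.2] ang [  0.     0.   -14.63]
```

>>> {"fn": "jog_arm", "kwargs": {
  "moves": [
    {"slide": [-436, -148, 0], "angular": [0, 0, -14.6], "fingers": 0},
    {"slide": [-436, -148, 0], "angular": [0, 0, -14.6], "fingers": 0},
    {"slide": [-436, -148, 0], "angular": [0, 0, -14.6], "fingers": 0},
    {"slide": [-436, -148, 0], "angular": [0, 0, -14.6], "fingers": 0},
    {"slide": [-436, -148, 0], "angular": [0, 0, -14.6], "fingers": 0},
    {"slide": [-436, -148, 0], "angular": [0, 0, -14.6], "fingers": 0},
    {"slide": [-436, -148, 0], "angular": [0, 0, -14.6], "fingers": 0},
    {"slide": [-436, -148, 0], "angular": [0, 0, -14.6], "fingers": 0},
    {"slide": [-436, -148, 0], "angular": [0, 0, -14.6], "fingers": 0},
    {"slide": [-436, -148, 0], "angular": [0, 0, -14.6], "fingers": 0}
  ]
}}

```text
clock: 1.78
tcp_pos: [0.4783, 0.3451, 0.208]
orientation: [0.0, -0.016, 1.0, 0.0]
wrist_force: [0.5, 1.2, -0.2]
finger_gap: 0.0852
grip_force: 0.0
```

Run:
```python
from h import *
print(get_state()["tcp_pos"],get_state()["clock"])
p=shot("wrist"); save(p,"w1.png")
print(np.round(p["W"],3), [ (r["p"],r["point"],onz(p,r["point"],.034)) for r in tip_of("blank_center",p)])
move([.52,.32,.21],np.radians(1.9))
```

```text
[0.47831394 0.34509499 0.20803974] 1.7833
[[-0.032  0.945  0.324  0.394]
 [ 0.999  0.03   0.011  0.342]
 [ 0.     0.324 -0.946  0.374]
 [ 0.     0.     0.     1.   ]] [(0.93, [186.0, 16.7], array([0.31543124, 0.26539014, 0.034     ]))]
slide [-37.5 -24.   -2.7] ang [-0.04  0.12 -0.48]
```

View pics/w1.png

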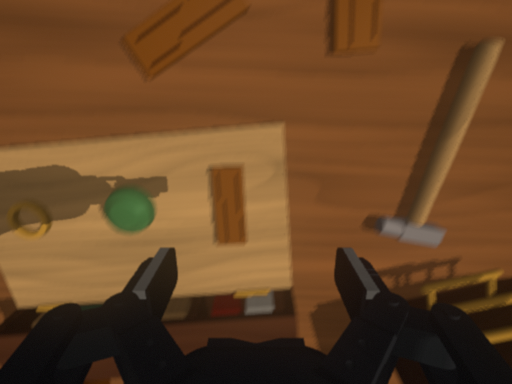

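The wrist view shows the blank on the flap at about (228,204), clear of the shadow. The net's one hit (186,17) was a look-alike on the bench.

Run:
```python
from h import *
p=shot("wrist")
h=cv2.cvtColor(p["color"],cv2.COLOR_RGB2HSV); print(h[204,200:256:4].tolist())
for hi in [(16,255,190),(13,255,200)]:
  b=rect(p,(228,204),.038,(0,150,30),hi,50); print(b)
move([*b[0],.21],np.radians(b[2]))
```

```text
[[16, 143, 182], [17, 143, 184], [17, 143, 187], [16, 142, 189], [17, 144, 122], [14, 203, 122], [14, 201, 123], [14, 200, 92], [14, 203, 123], [14, 205, 123], [15, 205, 118], [14, 202, 120], [14, 196, 126], [16, 144, 181]]
(array([0.52553272, 0.31462097]), [0.041580475866794586, 0.11148939281702042], 4.028570175170898)Traceback (most recent call last):
  File "<stdin>", line 5, in <module>
  File "h.py", line 22, in rect
    cs=cv2.findContours(m,0,1)[0]; c=min(cs,key=lambda c:-cv2.pointPolygonTest(c,(float(u),float(v)),True))
                                     ~~~^^^^^^^^^^^^^^^^^^^^^^^^^^^^^^^^^^^^^^^^^^^^^^^^^^^^^^^^^^^^^^^^^^^
ValueError: min() iterable argument is empty
```

Run:
```python
from h import *
move([.5255,.3146,.05],np.radians(4.0))
```

```text
slide [-45.4 -31.  157.2] ang [-0.01 -0.   -2.47]
```

>>> {"fn": "jog_arm", "kwargs": {
  "moves": [
    {"slide": [-45.4, -31, 30], "angular": [0, 0, -2.5], "fingers": 0},
    {"slide": [-45.4, -31, 60], "angular": [0, 0, -2.5], "fingers": 0.35},
    {"slide": [-45.4, -31, 90], "angular": [0, 0, -2.5], "fingers": 0.35},
    {"slide": [-45.4, -31, 120], "angular": [0, 0, -2.5], "fingers": 0.35},
    {"slide": [-45.4, -31, 140], "angular": [0, 0, -2.5], "fingers": 0.35},
    {"slide": [-45.4, -31, 150], "angular": [0, 0, -2.5], "fingers": 0.35},
    {"slide": [-45.4, -31, 155], "angular": [0, 0, -2.5], "fingers": 0.35},
    {"slide": [-45.4, -31, 157], "angular": [0, 0, -2.5], "fingers": 0.35},
    {"slide": [-45.4, -31, 157], "angular": [0, 0, -2.5], "fingers": 0.35}
  ]
}}

```text
clock: 2.68
tcp_pos: [0.5233, 0.3178, 0.0518]
orientation: [0.001, -0.038, 0.999, 0.0]
wrist_force: [0.3, -0.2, -0.5]
finger_gap: 0.0554
grip_force: 0.0
```

Run:
```python
from h import *
p=shot("wrist"); save(p,"w2.png")
print(get_state()["tcp_pos"],get_state()["wrist_force"])
b=rect(p,px(p,[.5,.3146,.038]),.038,(0,150,30),(16,255,190),100); print(b)
```

```text
[0.52380138 0.31782541 0.05234408] [0.37524979 1.03235848 0.8541889 ]
(array([0.52632046, 0.31417298]), [0.040893033146858215, 0.11048401892185211], 3.8778324127197266)
```

View pics/w2.png

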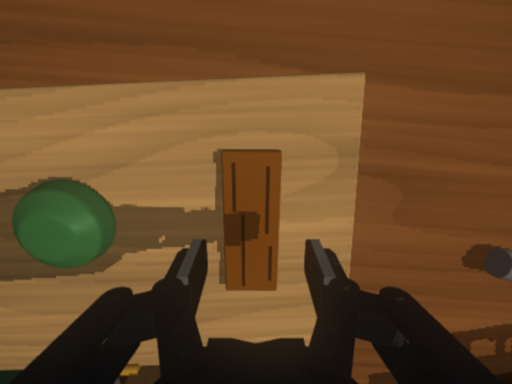

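The blank lies between the open fingers, from (223,150) to (278,290). The fingers sit about 3.6 mm too far to +y.

>>> {"fn": "jog_arm", "kwargs": {
  "moves": [
    {"slide": [-2.5, -3.6, 3], "fingers": 0.43},
    {"slide": [-2.5, -3.6, 5], "fingers": 0.43},
    {"slide": [-2.5, -3.6, 7], "fingers": 0.43},
    {"slide": [-2.5, -3.6, 7], "fingers": 0.43},
    {"slide": [-2.5, -3.6, 7], "fingers": 0.43}
  ]
}}

```text
schema error: expected keys fingers, slide, angular
```

>>> {"fn": "jog_arm", "kwargs": {
  "moves": [
    {"slide": [-2.5, -3.6, 3], "angular": [0, 0, 0], "fingers": 0.43},
    {"slide": [-2.5, -3.6, 5], "angular": [0, 0, 0], "fingers": 0.43},
    {"slide": [-2.5, -3.6, 7], "angular": [0, 0, 0], "fingers": 0.43},
    {"slide": [-2.5, -3.6, 7], "angular": [0, 0, 0], "fingers": 0.43},
    {"slide": [-2.5, -3.6, 7], "angular": [0, 0, 0], "fingers": 0.43}
  ]
}}

```text
clock: 3.15
tcp_pos: [0.5258, 0.3134, 0.0438]
orientation: [-0.0, -0.038, 0.999, 0.0]
wrist_force: [0.1, 0.7, 1.0]
finger_gap: 0.0488
grip_force: 0.0
```

>>> {"fn": "jog_arm", "kwargs": {
  "moves": [
    {"slide": [0, 0.5, 1], "angular": [0, 0, 0], "fingers": 0.44},
    {"slide": [0, 0.5, 2], "angular": [0, 0, 0], "fingers": 0.44},
    {"slide": [0, 0.5, 2], "angular": [0, 0, 0], "fingers": 0.44}
  ]
}}

```text
clock: 3.4
tcp_pos: [0.5256, 0.314, 0.0416]
orientation: [-0.0, -0.038, 0.999, -0.0]
wrist_force: [-0.2, -0.3, -0.7]
finger_gap: 0.0481
grip_force: 0.0
```

>>> {"fn": "jog_arm", "kwargs": {
  "squeeze": 50,
  "moves": [
    {"slide": [0, 0, 0], "angular": [0, 0, 0], "fingers": 1},
    {"slide": [0, 0, 0], "angular": [0, 0, 0], "fingers": 1},
    {"slide": [0, 0, 0], "angular": [0, 0, 0], "fingers": 1},
    {"slide": [0, 0, 0], "angular": [0, 0, 0], "fingers": 1},
    {"slide": [0, 0, 0], "angular": [0, 0, 0], "fingers": 1}
  ]
}}

```text
clock: 3.82
tcp_pos: [0.5258, 0.3141, 0.0419]
orientation: [0.0, -0.038, 0.999, 0.0]
wrist_force: [0.0, -0.2, 0.2]
finger_gap: 0.0001
grip_force: 0.0
```

Run:
```python
from h import *
a=shot("wrist"); b=shot("scene")
c=b["color"][160:280,270:430]
im=np.hstack([a["color"],cv2.resize(c,(288,216))[:,:]] if 0 else [cv2.resize(a["color"],(400,300)),cv2.resize(c,(400,300))])
cv2.imwrite("pics/w3.png",cv2.cvtColor(im,cv2.COLOR_RGB2BGR)); print(get_state()["finger_gap"])
```

```text
-0.0001500723879358731
```

View pics/w3.png

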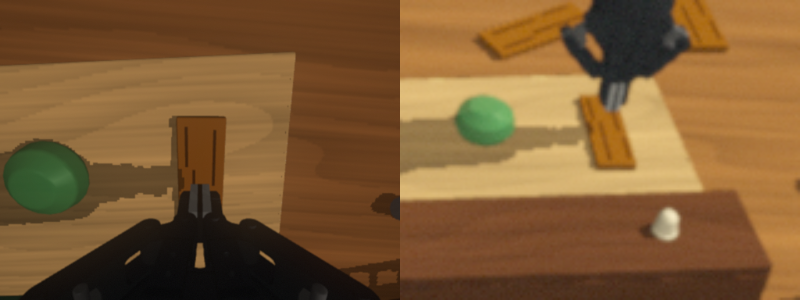

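The fingers shut above the blank without touching it, and it hasn't moved. The tips therefore sit higher than nominal, so I'll reopen and lower them by feel.

>>> {"fn": "jog_arm", "kwargs": {
  "moves": [
    {"slide": [0, 0, 0], "angular": [0, 0, 0], "fingers": 0.43},
    {"slide": [0, 0, 0], "angular": [0, 0, 0], "fingers": 0.43},
    {"slide": [0, 0, 0], "angular": [0, 0, 0], "fingers": 0.43},
    {"slide": [0, 0, 0], "angular": [0, 0, 0], "fingers": 0.43},
    {"slide": [0, 0, 1], "angular": [0, 0, 0], "fingers": 0.43},
    {"slide": [0, 0, 2], "angular": [0, 0, 0], "fingers": 0.43},
    {"slide": [0, 0, 3], "angular": [0, 0, 0], "fingers": 0.43},
    {"slide": [0, 0, 3], "angular": [0, 0, 0], "fingers": 0.43}
  ]
}}

```text
clock: 4.58
tcp_pos: [0.5256, 0.314, 0.0385]
orientation: [-0.0, -0.038, 0.999, -0.0]
wrist_force: [0.2, 0.3, -0.1]
finger_gap: 0.0484
grip_force: 0.0
```

>>> {"fn": "jog_arm", "kwargs": {
  "moves": [
    {"slide": [0, 0, 1], "angular": [0, 0, 0], "fingers": 0.43},
    {"slide": [0, 0, 2], "angular": [0, 0, 0], "fingers": 0.43},
    {"slide": [0, 0, 2], "angular": [0, 0, 0], "fingers": 0.43}
  ]
}}

```text
clock: 4.83
tcp_pos: [0.5257, 0.314, 0.0366]
orientation: [-0.0, -0.038, 0.999, -0.0]
wrist_force: [-0.3, -0.6, 0.6]
finger_gap: 0.0488
grip_force: 0.0
```

>>> {"fn": "jog_arm", "kwargs": {
  "moves": [
    {"slide": [0, 0, 1], "angular": [0, 0, 0], "fingers": 0.43},
    {"slide": [0, 0, 2], "angular": [0, 0, 0], "fingers": 0.43},
    {"slide": [0, 0, 2], "angular": [0, 0, 0], "fingers": 0.43}
  ]
}}

```text
clock: 5.08
tcp_pos: [0.5257, 0.314, 0.0346]
orientation: [-0.0, -0.038, 0.999, -0.0]
wrist_force: [0.3, 0.1, -0.0]
finger_gap: 0.0487
grip_force: 0.0
```

>>> {"fn": "jog_arm", "kwargs": {
  "moves": [
    {"slide": [0, 0, 1], "angular": [0, 0, 0], "fingers": 0.43},
    {"slide": [0, 0, 1.5], "angular": [0, 0, 0], "fingers": 0.43},
    {"slide": [0, 0, 1.5], "angular": [0, 0, 0], "fingers": 0.43}
  ]
}}

```text
clock: 5.33
tcp_pos: [0.5258, 0.314, 0.0332]
orientation: [-0.0, -0.038, 0.999, 0.0]
wrist_force: [-0.1, 0.2, 0.0]
finger_gap: 0.0487
grip_force: 0.0
```

>>> {"fn": "jog_arm", "kwargs": {
  "moves": [
    {"slide": [0, 0, 1], "angular": [0, 0, 0], "fingers": 0.43},
    {"slide": [0, 0, 1.5], "angular": [0, 0, 0], "fingers": 0.43},
    {"slide": [0, 0, 1.5], "angular": [0, 0, 0], "fingers": 0.43}
  ]
}}

```text
clock: 5.58
tcp_pos: [0.5257, 0.314, 0.0317]
orientation: [-0.0, -0.038, 0.999, 0.0]
wrist_force: [-0.2, 0.5, -0.4]
finger_gap: 0.0487
grip_force: 0.0
```

Run:
```python
from h import *
a=shot("wrist"); b=shot("scene")
c=b["color"][160:280,270:430]
im=np.hstack([cv2.resize(a["color"],(400,300)),cv2.resize(c,(400,300))])
cv2.imwrite("pics/w4.png",cv2.cvtColor(im,cv2.COLOR_RGB2BGR)); print(get_state()["joint_pos"],get_state()["wrist_force"])
```

```text
[ 4.07433986e-01  4.87688670e-01 -1.39385195e-01  9.43709747e-01
  4.20896153e-05  3.31790076e-01] [-0.19314647 -0.07365977  0.82779123]
```

View pics/w4.png

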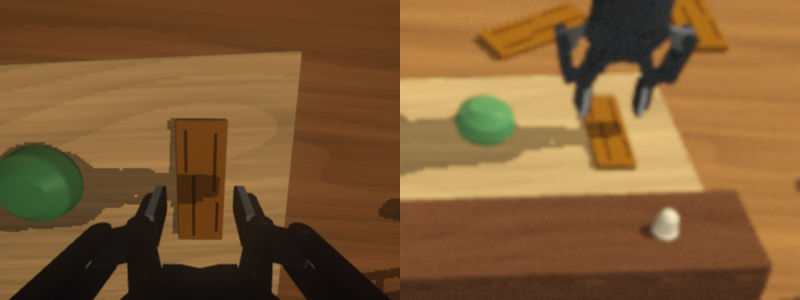

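Run:
```python
from h import *
a=shot("wrist"); F=f(a); print(F, a["cx"],a["cy"],a["W"][:3,3])
c=a["color"][200:330,170:350]; cv2.imwrite("pics/w5.png",cv2.cvtColor(cv2.resize(c,(720,520),interpolation=cv2.INTER_CUBIC),cv2.COLOR_RGB2BGR))
for s in (88,93,98):
    d=F*.0487/s; X=a["W"]@np.array([(255-a["cx"])/F*d,(239-a["cy"])/F*d,d,1]); print(s,d,X[:3])
```

```text
277.4875543450877 255.52983398891917 192.6066885783313 [0.4420837  0.30723824 0.19780281]
88 0.15356413518870193 [0.51590855 0.31253055 0.06082437]
93 0.1453079988882341 [0.51193947 0.31224602 0.06818881]
98 0.1378943254755691 [0.5083754  0.31199052 0.07480176]
```

View pics/w5.png

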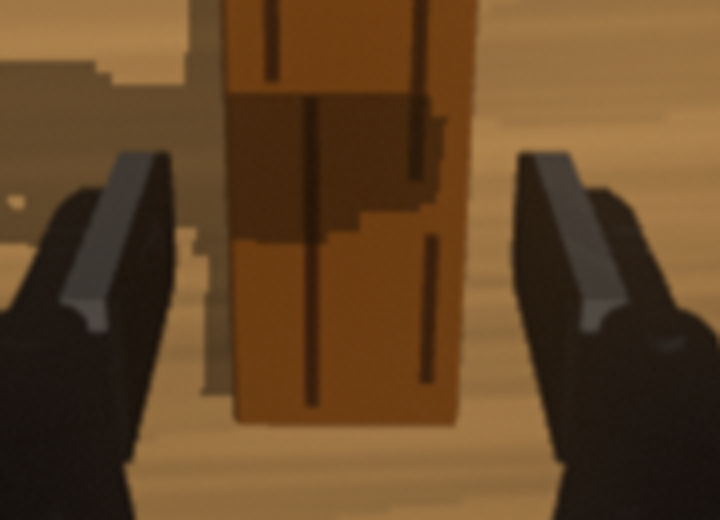

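The inner tip edges are 86 px apart for a 48.7 mm gap, while the 40 mm blank spans 60 px. That puts the tips about 24 mm above the blank's top, so I need to go further down, about 20 mm first and then by feel.

>>> {"fn": "jog_arm", "kwargs": {
  "moves": [
    {"slide": [0, 0, 5], "angular": [0, 0, 0], "fingers": 0.43},
    {"slide": [0, 0, 10], "angular": [0, 0, 0], "fingers": 0.43},
    {"slide": [0, 0, 14], "angular": [0, 0, 0], "fingers": 0.43},
    {"slide": [0, 0, 16], "angular": [0, 0, 0], "fingers": 0.43},
    {"slide": [0, 0, 18], "angular": [0, 0, 0], "fingers": 0.43},
    {"slide": [0, 0, 18], "angular": [0, 0, 0], "fingers": 0.43}
  ]
}}

```text
clock: 6.23
tcp_pos: [0.5254, 0.3139, 0.0131]
orientation: [-0.0, -0.038, 0.999, -0.0]
wrist_force: [0.2, -0.5, -0.0]
finger_gap: 0.0485
grip_force: 0.0
```

Run:
```python
from h import *
a=shot("wrist"); print(get_state()["tcp_pos"],get_state()["finger_gap"])
c=a["color"][200:330,170:350]; cv2.imwrite("pics/w6.png",cv2.cvtColor(cv2.resize(c,(720,520),interpolation=cv2.INTER_CUBIC),cv2.COLOR_RGB2BGR))
```

```text
[0.52559497 0.31397489 0.01346716] 0.049017876288603976
```

View pics/w6.png

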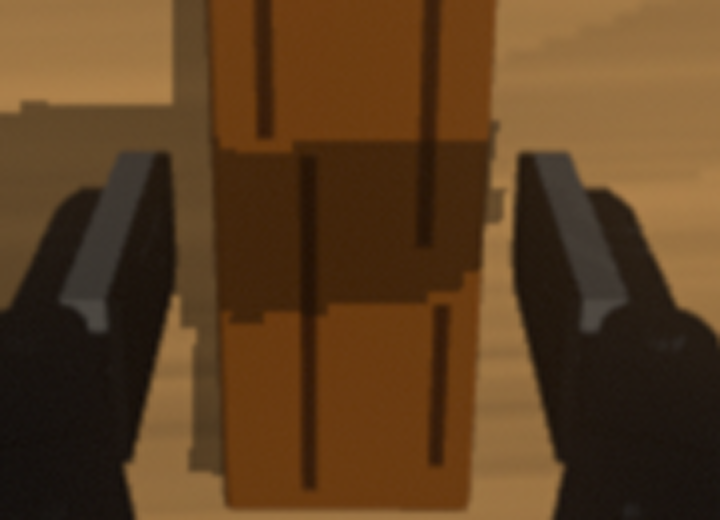

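The tips are now about 5 mm above the blank's top, since the blank spans 69 px at the tip row. The blank's middle is 1 mm to +y.

>>> {"fn": "jog_arm", "kwargs": {
  "moves": [
    {"slide": [0, 1, 3], "angular": [0, 0, 0], "fingers": 0.43},
    {"slide": [0, 1, 6], "angular": [0, 0, 0], "fingers": 0.43},
    {"slide": [0, 1, 8], "angular": [0, 0, 0], "fingers": 0.43},
    {"slide": [0, 1, 9.5], "angular": [0, 0, 0], "fingers": 0.43},
    {"slide": [0, 1, 9.5], "angular": [0, 0, 0], "fingers": 0.43}
  ]
}}

```text
clock: 6.7
tcp_pos: [0.5256, 0.3151, 0.004]
orientation: [-0.0, -0.038, 0.999, 0.0]
wrist_force: [-0.1, 0.3, 0.1]
finger_gap: 0.0487
grip_force: 0.0
```

>>> {"fn": "jog_arm", "kwargs": {
  "moves": [
    {"slide": [0, 0, 0.5], "angular": [0, 0, 0], "fingers": 0.43},
    {"slide": [0, 0, 1], "angular": [0, 0, 0], "fingers": 0.43},
    {"slide": [0, 0, 1], "angular": [0, 0, 0], "fingers": 0.43}
  ]
}}

```text
clock: 6.95
tcp_pos: [0.5258, 0.3151, 0.0038]
orientation: [0.0, -0.038, 0.999, 0.0]
wrist_force: [-1.4, -0.3, 3.8]
finger_gap: 0.0485
grip_force: 1.8
```

The tips touched the flap at TCP z = 3.8 mm. I'll back off 1.5 mm and close.

>>> {"fn": "jog_arm", "kwargs": {
  "squeeze": 50,
  "moves": [
    {"slide": [0, 0, -2.5], "angular": [0, 0, 0], "fingers": 0.43},
    {"slide": [0, 0, -2.5], "angular": [0, 0, 0], "fingers": 0.5},
    {"slide": [0, 0, -2.5], "angular": [0, 0, 0], "fingers": 0.6},
    {"slide": [0, 0, -2.5], "angular": [0, 0, 0], "fingers": 1},
    {"slide": [0, 0, -2.5], "angular": [0, 0, 0], "fingers": 1},
    {"slide": [0, 0, -2.5], "angular": [0, 0, 0], "fingers": 1}
  ]
}}

```text
clock: 7.45
tcp_pos: [0.5262, 0.3153, 0.0064]
orientation: [0.001, -0.038, 0.999, 0.0]
wrist_force: [-0.5, -0.2, 3.6]
finger_gap: 0.0384
grip_force: 50.7
```

>>> {"fn": "jog_arm", "kwargs": {
  "moves": [
    {"slide": [0, 0, -5], "angular": [0, 0, 0], "fingers": 1},
    {"slide": [0, 0, -20], "angular": [0, 0, 0], "fingers": 1},
    {"slide": [0, 0, -40], "angular": [0, 0, 0], "fingers": 1},
    {"slide": [0, 0, -60], "angular": [0, 0, 0], "fingers": 1},
    {"slide": [0, 0, -80], "angular": [0, 0, 0], "fingers": 1},
    {"slide": [0, 0, -100], "angular": [0, 0, 0], "fingers": 1},
    {"slide": [0, 0, -110], "angular": [0, 0, 0], "fingers": 1},
    {"slide": [0, 0, -110], "angular": [0, 0, 0], "fingers": 1}
  ]
}}

```text
clock: 8.12
tcp_pos: [0.5272, 0.3157, 0.1183]
orientation: [0.002, -0.038, 0.999, 0.001]
wrist_force: [-0.1, 0.5, -0.2]
finger_gap: 0.0381
grip_force: 50.3
```

Run:
```python
from h import *
# fixture from top view: bed_mid and stop_face, rail angle; tool target above bed (blank centre at fixture x=-12)
s=get_state(); print(s["tcp_pos"],s["finger_gap"],s["grip_force"])
p=shot("top")
for k,z in (("bed_mid",.042),("stop_face",.046),("fixture",0)):
    for r in tip_of(k,p)[:1]: print(k,r["p"],r["point"],onz(p,r["point"],z))
h=cv2.cvtColor(p["color"],cv2.COLOR_RGB2HSV)
print(rect(p,(328,188),.042,(12,100,165),(20,170,255),30))
c=p["color"][120:240,290:370]; d=shot("wrist")["color"]
cv2.imwrite("pics/t2.png",cv2.cvtColor(np.hstack([cv2.resize(c,(360,540)),cv2.resize(d[130:384,156:356],(425,540))]),cv2.COLOR_RGB2BGR))
```

```text
[0.5272247  0.31571818 0.11832716] 0.03813963718924228 50.28930723667145
bed_mid 0.91 [330.7, 184.4] [ 0.47675408 -0.20980255  0.042     ]
stop_face 0.75 [328.0, 166.1] [ 0.52880563 -0.2029684   0.046     ]
fixture 0.75 [326.7, 182.0] [ 0.49026921 -0.20671406  0.        ]Traceback (most recent call last):
  File "<stdin>", line 8, in <module>
  File "h.py", line 22, in rect
    cs=cv2.findContours(m,0,1)[0]; c=min(cs,key=lambda c:-cv2.pointPolygonTest(c,(float(u),float(v)),True))
                                     ~~~^^^^^^^^^^^^^^^^^^^^^^^^^^^^^^^^^^^^^^^^^^^^^^^^^^^^^^^^^^^^^^^^^^^
ValueError: min() iterable argument is empty
```

Run:
```python
from h import *
move([.60,-.205,.16],np.radians(-6))
```

```text
slide [ -35.7 -523.8  -45.6] ang [-0.06 -0.15 10.33]
```

>>> {"fn": "jog_arm", "kwargs": {
  "moves": [
    {"slide": [-36, -524, -46], "angular": [0, 0, 10.3], "fingers": 1},
    {"slide": [-36, -524, -46], "angular": [0, 0, 10.3], "fingers": 1},
    {"slide": [-36, -524, -46], "angular": [0, 0, 10.3], "fingers": 1},
    {"slide": [-36, -524, -46], "angular": [0, 0, 10.3], "fingers": 1},
    {"slide": [-36, -524, -46], "angular": [0, 0, 10.3], "fingers": 1},
    {"slide": [-36, -524, -46], "angular": [0, 0, 10.3], "fingers": 1},
    {"slide": [-36, -524, -46], "angular": [0, 0, 10.3], "fingers": 1},
    {"slide": [-36, -524, -46], "angular": [0, 0, 10.3], "fingers": 1},
    {"slide": [-36, -524, -46], "angular": [0, 0, 10.3], "fingers": 1},
    {"slide": [-36, -524, -46], "angular": [0, 0, 10.3], "fingers": 1}
  ]
}}

```text
clock: 9.15
tcp_pos: [0.5844, -0.0975, 0.1507]
orientation: [-0.001, 0.052, 0.999, 0.0]
wrist_force: [0.9, 0.2, 0.1]
finger_gap: 0.0377
grip_force: 50.4
```

>>> {"fn": "jog_arm", "kwargs": {
  "moves": [
    {"slide": [0, -110, 0], "angular": [0, 0, 0], "fingers": 1},
    {"slide": [0, -110, 0], "angular": [0, 0, 0], "fingers": 1},
    {"slide": [0, -110, 0], "angular": [0, 0, 0], "fingers": 1},
    {"slide": [0, -110, 0], "angular": [0, 0, 0], "fingers": 1}
  ]
}}

```text
clock: 9.48
tcp_pos: [0.5726, -0.2106, 0.1501]
orientation: [-0.001, 0.055, 0.998, -0.0]
wrist_force: [0.7, 0.3, -0.6]
finger_gap: 0.0381
grip_force: 50.4
```

Run:
```python
from h import *
np.set_printoptions(precision=4,suppress=True)
s=get_state(); print(s["tcp_pos"],s["finger_gap"],s["grip_force"])
p=shot("wrist"); save(p,"w7.png")
for k,z in (("bed_mid",.042),("stop_face",.046),("fixture",0),("blank_center",.13)):
    for r in tip_of(k,p)[:2]: print(k,r["p"],r["point"],onz(p,r["point"],z))
```

```text
[ 0.5726 -0.2106  0.1501] 0.03814618335287348 50.42709767818451
bed_mid 0.75 [249.4, 86.2] [ 0.4784 -0.2065  0.042 ]
stop_face 0.77 [247.2, 141.4] [ 0.5279 -0.2144  0.046 ]
stop_face 0.7 [248.3, 85.1] [ 0.4776 -0.2073  0.046 ]
fixture 0.63 [246.1, 87.7] [ 0.4778 -0.2109  0.    ]
blank_center 0.74 [256.9, 256.1] [ 0.6038 -0.2136  0.13  ]
```

View pics/w7.png

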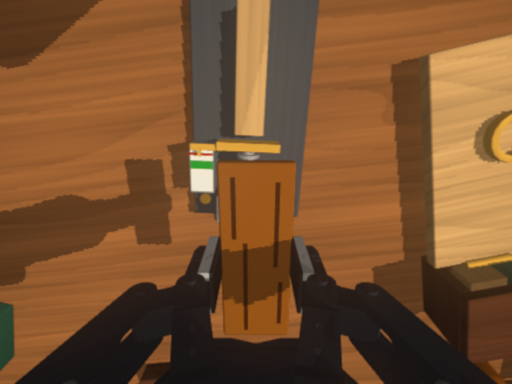

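The view shows the rail at columns 235–271, rows 0–135, with the brass stop at row 147. The held blank runs from (220,160) to (292,333), straight in the fingers. I'll fit the rail and the blank numerically.

```bash
cat >> h.py <<'E'
def edges(p,rows,z,lo,hi,c0,c1):
    m=cv2.inRange(cv2.cvtColor(p["color"],cv2.COLOR_RGB2HSV),np.array(lo),np.array(hi)); L=[];Q=[]
    for v in rows:
        u=np.flatnonzero(m[v,c0:c1])+c0
        if len(u)>10: L.append(onz(p,(u[0]-.5,v),z)); Q.append(onz(p,(u[-1]+.5,v),z))
    L,Q=np.array(L),np.array(Q); M=(L+Q)/2
    g=[np.polyfit(a[:,0],a[:,1],1) for a in (L,Q,M)]
    w=np.median(np.linalg.norm((L-Q)[:,:2],axis=1))
    return g,[np.degrees(np.arctan(a[0])) for a in g],w
E
python3 - <<'E'
from h import *
np.set_printoptions(precision=4,suppress=True)
p=shot("wrist"); h=cv2.cvtColor(p["color"],cv2.COLOR_RGB2HSV)
print(h[60,228:280:3].tolist()); print(h[190,210:304:6].tolist())
print(h[120:160:2,250].tolist())
g=edges(p,range(5,128,3),.042,(10,70,150),(25,170,255),225,285); print("rail",g,"y at .478",np.polyval(g[0][2],.478))
zb=.034+tool()[2,3]-.0064+.004
b=edges(p,range(170,232,3),zb,(5,170,40),(18,255,220),205,308); print("blank",b,np.polyval(b[0][2],tool()[0,3]))
print("ends",onz(p,(257,161),zb),onz(p,(255,333),zb),"railend",onz(p,(250,135),.042),"stop", onz(p,(249,142),.058),onz(p,(249,153),.058))
T=tool(); print(T)
E
```

```text
[[16, 128, 126], [16, 139, 206], [17, 140, 212], [16, 138, 213], [16, 139, 202], [16, 138, 203], [16, 139, 208], [16, 138, 212], [17, 138, 199], [17, 137, 222], [16, 137, 212], [14, 36, 91], [16, 41, 93], [13, 39, 91], [16, 42, 90], [15, 40, 90], [14, 36, 91], [14, 43, 89]]
[[15, 60, 68], [13, 47, 86], [14, 198, 157], [14, 202, 158], [13, 187, 97], [14, 204, 156], [14, 203, 156], [14, 206, 157], [14, 205, 157], [14, 206, 157], [14, 209, 156], [13, 208, 87], [14, 210, 158], [14, 207, 158], [14, 200, 161], [13, 174, 158]]
[[17, 138, 222], [17, 138, 222], [17, 137, 223], [17, 136, 223], [17, 137, 223], [17, 137, 223], [17, 138, 224], [17, 140, 221], [15, 72, 106], [15, 44, 93], [17, 151, 125], [18, 178, 143], [18, 183, 221], [19, 182, 227], [19, 182, 227], [19, 184, 224], [16, 95, 115], [13, 44, 121], [13, 40, 147], [14, 41, 105]]
rail ([array([-0.1541, -0.1465]), array([-0.1549, -0.1183]), array([-0.1545, -0.1324])], [np.float64(-8.757734982050113), np.float64(-8.803377627345155), np.float64(-8.78077409846826)], np.float64(0.027525678748635297)) y at .478 -0.20622038671154352
blank ([array([-0.3711, -0.0224]), array([-0.0424, -0.1511]), array([-0.2053, -0.0871])], [np.float64(-20.35938171264022), np.float64(-2.425366984396761), np.float64(-11.599198260426673)], np.float64(0.04590916066253876)) -0.20489970020021703
ends [ 0.5196 -0.1979  0.1832] [ 0.6269 -0.2101  0.1832] railend [ 0.5239 -0.2045  0.042 ] stop [ 0.5282 -0.2056  0.058 ] [ 0.5385 -0.2067  0.058 ]
[[-0.9948  0.102  -0.0009  0.5738]
 [ 0.102   0.9948  0.0008 -0.2035]
 [ 0.001   0.0007 -1.      0.1516]
 [ 0.      0.      0.      1.    ]]
```

Run:
```python
from h import *
np.set_printoptions(precision=4,suppress=True)
for i in range(2):
    p=shot("wrist"); T=tool(); print(T[:3,3],np.degrees(np.arctan2(-T[1,0],-T[0,0])))
    g=edges(p,range(5,124,3),.042,(10,70,150),(25,170,255),215,295); print("rail",g[1],g[2],"y at .478",np.polyval(g[0][2],.478))
h=cv2.cvtColor(p["color"],cv2.COLOR_RGB2HSV)
u=int(px(p,[.5,np.polyval(g[0][2],.5),.042])[0]); print("col",u)
for v in range(120,170): print(v,h[v,u].tolist(),end=";")
zb=.038+T[2,3]-.0064
m=cv2.inRange(h,np.array((5,170,40)),np.array((18,255,220)))
print()
for v in (170,185,200,215,230,310,325):
    q=np.flatnonzero(m[v,205:310])+205; print(v,q[0],q[-1],onz(p,(q[0]-.5,v),zb),onz(p,(q[-1]+.5,v),zb))
q=np.flatnonzero(m[:,255]); print(q[0],q[-1],onz(p,(255,q[0]),zb),onz(p,(255,q[-1]),zb))
for r in tip_of("blank_center",p)[:2]: print(r,onz(p,r["point"],zb-.004))
```

```text
[ 0.574  -0.2035  0.1519] -5.845916286396792
rail [np.float64(-8.722956436752478), np.float64(-8.784958298885654), np.float64(-8.75423719713216)] 0.027589983057103577 y at .478 -0.2062171365689159
[ 0.5741 -0.2036  0.152 ] -5.8440669998924815
rail [np.float64(-8.762261785566764), np.float64(-8.844461298156093), np.float64(-8.803597927665349)] 0.027580808739487046 y at .478 -0.2062285616036695
col 241
120 [17, 137, 221];121 [17, 137, 221];122 [17, 138, 222];123 [17, 138, 222];124 [17, 139, 222];125 [17, 138, 222];126 [17, 138, 223];127 [17, 138, 223];128 [17, 138, 222];129 [17, 137, 223];130 [17, 137, 223];131 [17, 137, 223];132 [17, 137, 226];133 [16, 139, 218];134 [16, 131, 150];135 [14, 87, 88];136 [15, 42, 86];137 [16, 42, 92];138 [16, 83, 104];139 [18, 151, 123];140 [18, 176, 132];141 [18, 178, 143];142 [18, 181, 183];143 [18, 184, 222];144 [19, 183, 226];145 [19, 182, 226];146 [19, 183, 226];147 [19, 182, 227];148 [19, 183, 229];149 [19, 181, 226];150 [17, 137, 192];151 [14, 58, 171];152 [14, 39, 172];153 [14, 39, 155];154 [14, 42, 134];155 [13, 39, 162];156 [14, 38, 175];157 [14, 38, 176];158 [13, 40, 174];159 [13, 52, 153];160 [12, 96, 111];161 [13, 173, 99];162 [13, 194, 117];163 [14, 200, 143];164 [14, 201, 152];165 [14, 199, 156];166 [14, 203, 156];167 [14, 201, 156];168 [14, 201, 157];169 [14, 203, 156];
170 217 309 [ 0.5224 -0.2183  0.1836] [ 0.5272 -0.1723  0.1836]
185 218 309 [ 0.5302 -0.219   0.1836] [ 0.535  -0.1726  0.1836]
200 219 309 [ 0.5383 -0.2196  0.1836] [ 0.5431 -0.1729  0.1836]
215 220 309 [ 0.5467 -0.2203  0.1836] [ 0.5515 -0.1733  0.1836]
230 206 309 [ 0.5546 -0.2291  0.1836] [ 0.5603 -0.1736  0.1836]
310 215 296 [ 0.6075 -0.2322  0.1836] [ 0.6125 -0.1834  0.1836]
325 212 299 [ 0.6185 -0.2357  0.1836] [ 0.624  -0.1822  0.1836]
141 342 [ 0.5101 -0.1978  0.1836] [ 0.6346 -0.2106  0.1836]
{'point': [255.0, 257.5], 'p': 0.76} [ 0.5766 -0.2047  0.1796]
```

Run:
```python
from h import *
np.set_printoptions(precision=4,suppress=True)
p=shot("wrist"); yaw=np.radians(-8.8); d=np.array([np.cos(yaw),np.sin(yaw)]); n=np.array([-d[1],d[0]])
base=np.array([.478,-.2062])
for nm,v,z,x in (("railend",134.2,.042,.045),("stoptop",142,.058,.05),("stopback",150.3,.058,.058)):
    X=onz(p,(241,v),z)[:2]; s=(X-base)@d; print(nm,X,"s",s,"origin s",s-x)
for r in tip_of("stop_face",p)[:2]+tip_of("bed_mid",p)[:2]: print(r["point"],r["p"],(onz(p,r["point"],.044)[:2]-base)@d)
T=tool(); print("offset tcp",(T[:2,3]-base)@d,(T[:2,3]-base)@n)
```

```text
railend [ 0.523  -0.2135] s 0.04560127920027083 origin s 0.0006012792002708309
stoptop [ 0.5283 -0.2133] s 0.05076460427657498 origin s 0.0007646042765749803
stopback [ 0.536  -0.2142] s 0.058539288276798926 origin s 0.0005392882767989229
[242.9, 137.6] 0.88 0.04853181979416656
[242.5, 82.5] 0.78 -0.0015718258794755332
offset tcp 0.09477212982253452 0.016438352185244174
```

Run:
```python
from h import *
move([.4667,-.2045,.05],np.radians(-8.8))
```

```text
slide [106.9 -11.1 102.3] ang [0.   0.02 2.9 ]
```

>>> {"fn": "jog_arm", "kwargs": {
  "moves": [
    {"slide": [35, -4, 5], "angular": [0, 0, 2.9], "fingers": 1},
    {"slide": [70, -8, 10], "angular": [0, 0, 2.9], "fingers": 1},
    {"slide": [95, -11, 20], "angular": [0, 0, 2.9], "fingers": 1},
    {"slide": [107, -11, 40], "angular": [0, 0, 2.9], "fingers": 1},
    {"slide": [107, -11, 60], "angular": [0, 0, 2.9], "fingers": 1},
    {"slide": [107, -11, 80], "angular": [0, 0, 2.9], "fingers": 1},
    {"slide": [107, -11, 95], "angular": [0, 0, 2.9], "fingers": 1},
    {"slide": [107, -11, 102], "angular": [0, 0, 2.9], "fingers": 1},
    {"slide": [107, -11, 102], "angular": [0, 0, 2.9], "fingers": 1},
    {"slide": [107, -11, 102], "angular": [0, 0, 2.9], "fingers": 1}
  ]
}}

```text
clock: 10.92
tcp_pos: [0.4666, -0.2049, 0.0504]
orientation: [-0.0, 0.077, 0.997, 0.0]
wrist_force: [-0.5, -0.2, -0.4]
finger_gap: 0.0384
grip_force: 50.4
```

Run:
```python
from h import *
np.set_printoptions(precision=4,suppress=True)
p=shot("wrist"); p=shot("wrist"); T=tool(); print(T[:3,3],get_state()["wrist_force"],get_state()["finger_gap"])
move([.4667,-.2045,.022],np.radians(-8.8))
# blank edges: against dark plate
h=cv2.cvtColor(p["color"],cv2.COLOR_RGB2HSV); m=cv2.inRange(h,np.array((5,165,40)),np.array((18,255,230)))
zb=.038+T[2,3]-.0064; y=np.radians(-8.8); d=np.array([np.cos(y),np.sin(y)]); n=np.array([-d[1],d[0]]); o=np.array([.4786,-.2063])
P=[]
for v in range(165,226,6):
    q=np.flatnonzero(m[v,190:320])+190; a,b=[(onz(p,(u,v),zb)[:2]-o) for u in (q[0]-.5,q[-1]+.5)]; c=(a+b)/2; print(v,q[0],q[-1],a@n,b@n,c@d,c@n)
for r in tip_of("blank_center",p)[:1]: X=onz(p,r["point"],zb-.004)[:2]-o; print(r,X@d,X@n)
save(p,"w8.png")
```

```text
[ 0.4673 -0.2054  0.0512] [-0.6603  0.7509 -0.3303] 0.037959154539134676
slide [ 0.8  0.8 29.2] ang [-0.04  0.1  -0.05]
165 217 295 -0.02046281799404381 0.018559763131311847 -0.06396384963151587 -0.0009515274313659812
171 217 295 -0.020604749087394666 0.01870012854287037 -0.06091175317351288 -0.0009523102722621476
177 217 294 -0.020748748891595045 0.018341497356640504 -0.05781532078294211 -0.0012036257674772708
183 218 294 -0.02038991351643397 0.018482321644524735 -0.054673138866417496 -0.000953795935954618
189 218 294 -0.020534453980841465 0.018625228392009835 -0.051484633082434644 -0.0009546127944158145
195 218 293 -0.020681148272146767 0.018258023747643362 -0.04824875385948011 -0.001211562262251702
201 218 293 -0.02083004489364855 0.018401392586329356 -0.044964160161865836 -0.0012143261536595974
207 219 293 -0.020460969328120096 0.018546929612501505 -0.04162976158215083 -0.0009570198578092961
213 219 292 -0.020610456989714632 0.018170733614988704 -0.03824479982135291 -0.0012198616873629643
219 219 292 -0.020762240615851642 0.018316734935780125 -0.03480772700764615 -0.0012227528400357583
225 219 292 -0.020916373511080572 0.018464995512856006 -0.03131746210846678 -0.0012256889991122844
{'point': [256.1, 252.7], 'p': 0.81} -0.012057336381634448 -0.0009019518244093304
```

The blank is aligned with the rail: 1 mm off the middle line, parallel, with its centre at x = -12 mm. Next is the descent.

>>> {"fn": "jog_arm", "kwargs": {
  "moves": [
    {"slide": [0, 1, 10], "angular": [0, 0, 0], "fingers": 1},
    {"slide": [0, 1, 18], "angular": [0, 0, 0], "fingers": 1},
    {"slide": [0, 1, 24], "angular": [0, 0, 0], "fingers": 1},
    {"slide": [0, 1, 28], "angular": [0, 0, 0], "fingers": 1},
    {"slide": [0, 1, 30], "angular": [0, 0, 0], "fingers": 1},
    {"slide": [0, 1, 30], "angular": [0, 0, 0], "fingers": 1},
    {"slide": [0, 1, 30], "angular": [0, 0, 0], "fingers": 1}
  ]
}}

```text
clock: 11.65
tcp_pos: [0.4665, -0.2039, 0.02]
orientation: [-0.0, 0.077, 0.997, 0.0]
wrist_force: [0.4, 0.5, -0.3]
finger_gap: 0.0382
grip_force: 50.4
```

>>> {"fn": "jog_arm", "kwargs": {
  "moves": [
    {"slide": [0, 0, 1], "angular": [0, 0, 0], "fingers": 1},
    {"slide": [0, 0, 1.5], "angular": [0, 0, 0], "fingers": 1},
    {"slide": [0, 0, 1.5], "angular": [0, 0, 0], "fingers": 1}
  ]
}}

```text
clock: 11.9
tcp_pos: [0.4667, -0.204, 0.0188]
orientation: [0.0, 0.077, 0.997, -0.0]
wrist_force: [0.6, -0.3, -0.6]
finger_gap: 0.0381
grip_force: 50.4
```

>>> {"fn": "jog_arm", "kwargs": {
  "moves": [
    {"slide": [0, 0, 0.7], "angular": [0, 0, 0], "fingers": 1},
    {"slide": [0, 0, 1], "angular": [0, 0, 0], "fingers": 1},
    {"slide": [0, 0, 1], "angular": [0, 0, 0], "fingers": 1}
  ]
}}

```text
clock: 12.15
tcp_pos: [0.4668, -0.2041, 0.0185]
orientation: [0.0, 0.077, 0.997, -0.0]
wrist_force: [-1.9, 0.5, 5.5]
finger_gap: 0.0378
grip_force: 51.1
```

>>> {"fn": "jog_arm", "kwargs": {
  "moves": [
    {"slide": [0, 0, 0.7], "angular": [0, 0, 0], "fingers": 1},
    {"slide": [0, 0, 0.7], "angular": [0, 0, 0], "fingers": 1}
  ]
}}

```text
clock: 12.32
tcp_pos: [0.4668, -0.2041, 0.0184]
orientation: [0.0, 0.077, 0.997, -0.0]
wrist_force: [-3.0, 2.1, 11.8]
finger_gap: 0.0382
grip_force: 51.7
```

The blank is seated on the rail at TCP z = 18.5 mm, as predicted. I'll ease the down-force and push towards the stop.

>>> {"fn": "jog_arm", "kwargs": {
  "squeeze": 60,
  "moves": [
    {"slide": [0, 0, -1], "angular": [0, 0, 0], "fingers": 1},
    {"slide": [-2, 0, -1], "angular": [0, 0, 0], "fingers": 1},
    {"slide": [-4, 0, -1], "angular": [0, 0, 0], "fingers": 1},
    {"slide": [-6, 0, -1], "angular": [0, 0, 0], "fingers": 1},
    {"slide": [-8, 0, -1], "angular": [0, 0, 0], "fingers": 1},
    {"slide": [-9.5, 0, -1], "angular": [0, 0, 0], "fingers": 1},
    {"slide": [-11, 0, -1], "angular": [0, 0, 0], "fingers": 1},
    {"slide": [-11, 0, -1], "angular": [0, 0, 0], "fingers": 1},
    {"slide": [-11, 0, -1], "angular": [0, 0, 0], "fingers": 1}
  ]
}}

```text
clock: 13.07
tcp_pos: [0.4748, -0.2052, 0.0185]
orientation: [-0.002, 0.078, 0.997, -0.0]
wrist_force: [-9.7, 1.9, 14.0]
finger_gap: 0.0382
grip_force: 61.7
```

>>> {"fn": "jog_arm", "kwargs": {
  "moves": [
    {"slide": [0, 0, -0.8], "angular": [0, 0, 0], "fingers": 1},
    {"slide": [0, 0, -1.5], "angular": [0, 0, 0], "fingers": 1},
    {"slide": [0, 0, -1.5], "angular": [0, 0, 0], "fingers": 1}
  ]
}}

```text
clock: 13.32
tcp_pos: [0.4764, -0.2055, 0.0189]
orientation: [-0.001, 0.077, 0.997, 0.0]
wrist_force: [-3.8, -0.7, -1.2]
finger_gap: 0.0383
grip_force: 60.3
```

```bash
cat > chk.py <<'E'
from h import *
np.set_printoptions(precision=4,suppress=True)
p=shot("wrist"); p=shot("wrist"); s=get_state(); T=tool(); print(s["clock"],T[:3,3],s["wrist_force"],s["ft_torque"],s["finger_gap"],s["grip_force"])
y=np.radians(-8.8); d=np.array([np.cos(y),np.sin(y)]); n=np.array([-d[1],d[0]]); o=np.array([.4786,-.2063])
h=cv2.cvtColor(p["color"],cv2.COLOR_RGB2HSV); m=cv2.inRange(h,np.array((5,165,40)),np.array((18,255,230)))
for v in (165,185,205,225):
    q=np.flatnonzero(m[v,190:320])+190; a,b=[(onz(p,(u,v),.05)[:2]-o) for u in (q[0]-.5,q[-1]+.5)]; c=(a+b)/2; print(v,(b-a)@n,"mid",c@d,c@n)
q=np.flatnonzero(m[:,250]); e=onz(p,(250,q[0]-.5),.05)[:2]-o; print("near end",q[0],e@d, "pitch deg",np.degrees(T[:3,2]))
for r in tip_of("blank_center",p)[:1]: X=onz(p,r["point"],.046)[:2]-o; print(r["p"],X@d,X@n)
for cam in ("scene","top"):
    t=shot(cam)
    for r in tip_of("stop_face",t)[:1]: X=onz(t,r["point"],.046)[:2]-o; print(cam,"stop",r["p"],X@d)
    H=cv2.cvtColor(t["color"],cv2.COLOR_RGB2HSV)
    Q=lambda x,yy:px(t,[*(o+x*d+yy*n),.046])
    c=np.array([Q(.08,-.046),Q(.05,-.02)]).mean(0)
    cv2.imwrite(f"pics/c_{cam}.png",cv2.cvtColor(cv2.resize(t["color"][int(c[1])-25:int(c[1])+25,int(c[0])-33:int(c[0])+33],(528,400),interpolation=cv2.INTER_CUBIC),cv2.COLOR_RGB2BGR))
E
python3 chk.py
```

```text
13.4167 [ 0.4766 -0.2055  0.0188] [-4.1889 -1.1061 -0.5465] [-0.1623  0.7806 -0.0265] 0.0377772945348302 60.26778995990753
165 0.03927142330351308 mid -0.054330515695224 0.0002156410112575878
185 0.039206785375084256 mid -0.043926151814835085 0.00020698311117050105
205 0.039138929795877596 mid -0.03300386324861365 0.00019789421908501958
225 0.039602834937941464 mid -0.02152431634417068 -7.92710511730755e-05
near end 0 -0.12460259425930059 pitch deg [ -0.0988   0.0236 -57.2957]
0.74 -0.0015649578606228044 0.00034934792786722756
scene stop 0.56 0.03671060115522405
top stop 0.43 0.05317489154899699
```

Now it reads a clean 4.2 N of push with no down-force. The blank is at mid-line +0.2 mm and parallel. I'll push further.

>>> {"fn": "jog_arm", "kwargs": {
  "moves": [
    {"slide": [-1, 0, 0], "angular": [0, 0, 0], "fingers": 1},
    {"slide": [-2, 0, 0], "angular": [0, 0, 0], "fingers": 1},
    {"slide": [-3, 0, 0], "angular": [0, 0, 0], "fingers": 1},
    {"slide": [-4, 0, 0], "angular": [0, 0, 0], "fingers": 1},
    {"slide": [-5, 0, 0], "angular": [0, 0, 0], "fingers": 1},
    {"slide": [-5, 0, 0], "angular": [0, 0, 0], "fingers": 1},
    {"slide": [-5, 0, 0], "angular": [0, 0, 0], "fingers": 1}
  ]
}}

```text
clock: 14.25
tcp_pos: [0.4809, -0.2061, 0.0189]
orientation: [-0.001, 0.077, 0.997, 0.0]
wrist_force: [-6.9, -1.2, -1.9]
finger_gap: 0.0383
grip_force: 60.3
```

```bash
python3 chk.py
```

```text
14.35 [ 0.4809 -0.2061  0.0189] [-7.3401 -1.1677 -1.2826] [-0.2436  1.4954 -0.0617] 0.03771730719459937 60.34213900566101
165 0.039312970594063704 mid -0.04978403332557303 0.0002794809454609903
185 0.03924537308109741 mid -0.039371741152549884 0.0002709822452830942
205 0.03917442130460523 mid -0.028442780066479996 0.0002620618233300894
225 0.03963553694166023 mid -0.016958028472492878 -1.5151355173683305e-05
near end 0 -0.12014986287502168 pitch deg [ -0.163    0.0281 -57.2955]
0.85 0.003129976415271833 -0.0005592858620905092
scene stop 0.69 0.057656632803866244
top stop 0.67 0.0588464899968099
```

>>> {"fn": "jog_arm", "kwargs": {
  "moves": [
    {"slide": [-1, 0, 0.2], "angular": [0, 0, 0], "fingers": 1},
    {"slide": [-2, 0, 0.4], "angular": [0, 0, 0], "fingers": 1},
    {"slide": [-2.5, 0, 0.4], "angular": [0, 0, 0], "fingers": 1},
    {"slide": [-2.5, 0, 0.4], "angular": [0, 0, 0], "fingers": 1},
    {"slide": [-2.5, 0, 0.4], "angular": [0, 0, 0], "fingers": 1}
  ]
}}

```text
clock: 15.02
tcp_pos: [0.4824, -0.2063, 0.0185]
orientation: [-0.002, 0.078, 0.997, 0.0]
wrist_force: [-9.6, -1.7, 1.7]
finger_gap: 0.038
grip_force: 60.7
```

```bash
python3 chk.py
```

```text
15.1167 [ 0.4824 -0.2063  0.0186] [-9.6613 -0.6515  2.4657] [-0.2601  2.0432 -0.0659] 0.03798247819678431 60.667279958724976
165 0.03923263493723544 mid -0.04829778026958894 0.00031186755302053953
185 0.0391600076503944 mid -0.0379122447249072 0.000301077098641626
205 0.039083797130992456 mid -0.027014316108964577 0.0002897542622066503
225 0.03953811433455568 mid -0.015565468991492446 1.0667225457809734e-05
near end 0 -0.11855537083587751 pitch deg [ -0.2637   0.035  -57.2952]
0.59 0.005888047176396887 -0.00042585269156160155
scene stop 0.71 0.053269327119773176
top stop 0.65 0.05842875518265796
```

View pics/c_top.png

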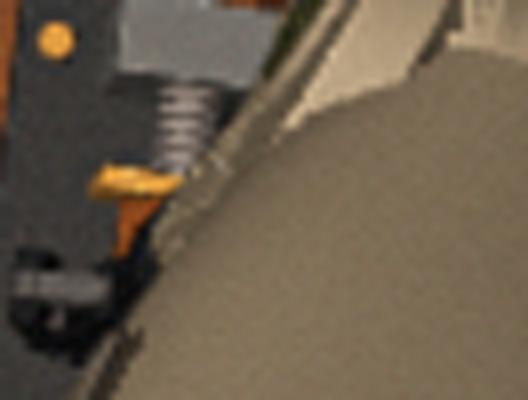

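The top view shows the brass pad pushed in against the spring by the blank's end. The estimated travel is about 10 mm. I'll add a little and hold steady.

>>> {"fn": "jog_arm", "kwargs": {
  "moves": [
    {"slide": [-0.7, 0, 0], "angular": [0, 0, 0], "fingers": 1},
    {"slide": [-1.3, 0, 0], "angular": [0, 0, 0], "fingers": 1},
    {"slide": [-1.3, 0, 0], "angular": [0, 0, 0], "fingers": 1},
    {"slide": [-1.3, 0, 0], "angular": [0, 0, 0], "fingers": 1},
    {"slide": [-1.3, 0, 0], "angular": [0, 0, 0], "fingers": 1},
    {"slide": [-1.3, 0, 0], "angular": [0, 0, 0], "fingers": 1},
    {"slide": [-1.3, 0, 0], "angular": [0, 0, 0], "fingers": 1},
    {"slide": [-1.3, 0, 0], "angular": [0, 0, 0], "fingers": 1},
    {"slide": [-1.3, 0, 0], "angular": [0, 0, 0], "fingers": 1},
    {"slide": [-1.3, 0, 0], "angular": [0, 0, 0], "fingers": 1}
  ]
}}

```text
clock: 16.2
tcp_pos: [0.4832, -0.2064, 0.0185]
orientation: [-0.003, 0.078, 0.997, 0.0]
wrist_force: [-11.6, -1.0, 3.1]
finger_gap: 0.038
grip_force: 60.8
```

>>> {"fn": "jog_arm", "kwargs": {
  "moves": [
    {"slide": [0, 0, 0], "angular": [0, 0, 0], "fingers": 1},
    {"slide": [0, 0, 0], "angular": [0, 0, 0], "fingers": 1},
    {"slide": [0, 0, 0], "angular": [0, 0, 0], "fingers": 1},
    {"slide": [0, 0, 0], "angular": [0, 0, 0], "fingers": 1},
    {"slide": [0, 0, 0], "angular": [0, 0, 0], "fingers": 1},
    {"slide": [0, 0, 0], "angular": [0, 0, 0], "fingers": 1},
    {"slide": [0, 0, 0], "angular": [0, 0, 0], "fingers": 1},
    {"slide": [0, 0, 0], "angular": [0, 0, 0], "fingers": 1},
    {"slide": [0, 0, 0], "angular": [0, 0, 0], "fingers": 1},
    {"slide": [0, 0, 0], "angular": [0, 0, 0], "fingers": 1}
  ]
}}

```text
clock: 17.03
tcp_pos: [0.4831, -0.2064, 0.0185]
orientation: [-0.003, 0.078, 0.997, 0.0]
wrist_force: [-11.9, -1.1, 2.7]
finger_gap: 0.0379
grip_force: 60.8
```

>>> {"fn": "jog_arm", "kwargs": {
  "moves": [
    {"slide": [0, 0, 0], "angular": [0, 0, 0], "fingers": 1},
    {"slide": [0, 0, 0], "angular": [0, 0, 0], "fingers": 1},
    {"slide": [0, 0, 0], "angular": [0, 0, 0], "fingers": 1},
    {"slide": [0, 0, 0], "angular": [0, 0, 0], "fingers": 1},
    {"slide": [0, 0, 0], "angular": [0, 0, 0], "fingers": 1},
    {"slide": [0, 0, 0], "angular": [0, 0, 0], "fingers": 1},
    {"slide": [0, 0, 0], "angular": [0, 0, 0], "fingers": 1},
    {"slide": [0, 0, 0], "angular": [0, 0, 0], "fingers": 1},
    {"slide": [0, 0, 0], "angular": [0, 0, 0], "fingers": 1},
    {"slide": [0, 0, 0], "angular": [0, 0, 0], "fingers": 1}
  ]
}}

```text
clock: 17.87
tcp_pos: [0.4831, -0.2064, 0.0185]
orientation: [-0.003, 0.078, 0.997, 0.0]
wrist_force: [-11.0, -1.8, 2.9]
finger_gap: 0.0378
grip_force: 60.8
```

>>> {"fn": "jog_arm", "kwargs": {
  "moves": [
    {"slide": [0, 0, 0], "angular": [0, 0, 0], "fingers": 1},
    {"slide": [0, 0, 0], "angular": [0, 0, 0], "fingers": 1},
    {"slide": [0, 0, 0], "angular": [0, 0, 0], "fingers": 1},
    {"slide": [0, 0, 0], "angular": [0, 0, 0], "fingers": 1},
    {"slide": [0, 0, 0], "angular": [0, 0, 0], "fingers": 1},
    {"slide": [0, 0, 0], "angular": [0, 0, 0], "fingers": 1},
    {"slide": [0, 0, 0], "angular": [0, 0, 0], "fingers": 1},
    {"slide": [0, 0, 0], "angular": [0, 0, 0], "fingers": 1},
    {"slide": [0, 0, 0], "angular": [0, 0, 0], "fingers": 1},
    {"slide": [0, 0, 0], "angular": [0, 0, 0], "fingers": 1}
  ]
}}

```text
clock: 18.7
tcp_pos: [0.4832, -0.2064, 0.0185]
orientation: [-0.003, 0.078, 0.997, 0.0]
wrist_force: [-11.7, -0.7, 2.7]
finger_gap: 0.038
grip_force: 60.8
```

```bash
python3 chk.py
```

```text
18.8 [ 0.4832 -0.2064  0.0186] [-11.3174  -1.3379   2.9915] [-0.2627  2.2634 -0.0386] 0.03782423082024134 60.78847289085388
165 0.03924103246972846 mid -0.047469340256186654 0.000331377662563282
185 0.039165813627354426 mid -0.03708430191094984 0.0003195588964062809
205 0.03908689432956505 mid -0.026188363833541017 0.00030715868419124064
225 0.039538386316516044 mid -0.014743249861088732 2.693718729557192e-05
near end 0 -0.11775973543609367 pitch deg [ -0.3157   0.0387 -57.2949]
0.88 0.005129383369762736 -0.0009214121887604806
scene stop 0.87 0.06005779296450388
top stop 0.61 0.058472524110803926
```

```bash
python3 -c "
from workcell import *
print(hand_in())"
```

```text
the job is handed in; nothing more can be done
None
```

I handed the job in with the blank lying along the rail (within about 1 mm of the middle line), still gripped and pressed on the brass stop at about 8–11 N. I estimate about 10–11 mm of stop travel, held steady for over 2 s. I judged the green band from force and geometry because I couldn't see the pointer, and no verdict came back.

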